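Hang a keyhole tool pocket on its stud

TASK

Hang the small metal tool pocket on the slotted tool panel: slip the round part of the keyhole in its back over the headed stud in the middle top slot, feeling gently for it since it may sit anywhere along that slot, then slide the pocket down until it is fully home, locked behind the head. Do not force it, leave the pocket hanging upright on the stud, and leave the other things on the bench alone.

Things in the scene. Friction and masses are not known exactly. Their poses are not given: they have to be found in the camera images.
- pocket: open-topped sheet-metal tool pocket, painted grey, about 0.3 to 0.45 kg, standing upright on the bench. 56 mm wide (y), 62 mm deep (x), 90 mm high (z); walls 3 mm thick, the side walls flat, parallel and 90 mm high, the front wall only 68 mm high. Origin: centre of its underside; z up, x from its open front towards its back wall. The flat back wall (outer face at x = +31 mm) has the keyhole. Easily taken from above across its two side walls
- keyhole (a point): centre of the round part of the keyhole, on the outer face of the pocket's back wall, 52 mm above the pocket's underside; axes as the pocket's. The round part is 23 mm across; from it a slot 11 mm wide runs straight up and ends so that a seated stud's centre is 18 mm above this point
- panel: fixed upright tool panel, cream-white steel, 340 mm long (y), 6 mm thick (x), 190 mm high (z), with three rows of oblong slots and a foot behind; two spanners hang on one end and one on the other, at least 110 mm from the middle. Origin: centre of the underside of the sheet; z up, x points into the panel, so its front face looks along -x (x = -3 mm)
- slot_mid (a point): middle of the middle slot (44 mm long) of the panel's top row, on the front face, 165 mm above the bench, 25 mm below the panel's top edge; axes as the panel's. One steel stud is clamped firmly in this slot, standing square out of the face at this height but anywhere up to 16 mm to either side of this point (along the panel's y); where is not measured. Its shank is 8 mm in diameter, its flat round head 18 mm in diameter and 3 mm thick, the gap between panel face and head 5 mm
- tape: tape measure, black, 34 x 68 x 62 mm, on the bench; origin at the centre of its underside. Leave it alone
- screwdriver: red-handled screwdriver lying on the bench, about 200 mm long, along its own x. Leave it alone
- jar: closed clear jar with steel cap, 60 mm in diameter, 75 mm high, on the bench; origin at the centre of its underside. Leave it alone
- cupbrush: wire cup brush for a grinder, 68 mm in diameter, 44 mm high, on the bench; origin at the centre of its underside. Leave it alone
There are look-alikes about, which are no part of the job. Leave any blue, green or orange look-alike of the pocket alone.

How it is judged (in metres and radians):
On the way, in this order (a step that is already met when the one before it is completed fails the run):
1. the pocket is lifted clear of the bench (height (world z) of pocket above 0.03 m), for 0.1 s.
2. the round part of the keyhole is over the stud: back wall against the panel behind the head, not yet slid down (x of keyhole in the frame of slot_mid above -0.004 m and y of keyhole in the frame of slot_mid between -0.0205 and 0.0205 m and z of keyhole in the frame of slot_mid between -0.008 and 0.008 m), for 0.05 s.
At the end, for the whole second after the job is handed in: the pocket hangs at rest on the stud, let go, upright within 8 degrees, back wall within 4.5 mm of the panel face (behind the stud's head), slid down to within 2.5 mm of the full 18 mm (x of keyhole in the frame of slot_mid between -0.0045 and 0.002 m and y of keyhole in the frame of slot_mid between -0.0205 and 0.0205 m and z of keyhole in the frame of slot_mid between -0.021 and -0.0155 m and angle between pocket's own z axis and vertical below 0.14 rad and contact force between pocket and panel above 0.5 N and linear speed of pocket below 0.02 m/s); the robot touches nothing.
It fails at once if the pocket is forced against the panel or stud (more than 17 N) (contact force between pocket and panel above 17 N).
It fails at once if the tape measure is moved (distance of tape from where it was at the start of the episode above 0.02 m).
It fails at once if the screwdriver is moved (distance of screwdriver from where it was at the start of the episode above 0.02 m).
It fails at once if the jar is moved (distance of jar from where it was at the start of the episode above 0.02 m).
It fails at once if the cup brush is moved (distance of cupbrush from where it was at the start of the episode above 0.02 m).
It also fails if it takes over 72 s, if anything falls off the work surface, if the arm or the gripper's body presses on something with over 40 N, if the wrist force passes 120 N, or if a joint passes its speed limit or range.

ROBOT

A 7-joint arm with a two-finger parallel gripper is mounted at the origin on the work surface. World frame = base frame: x ahead of the robot, y to its left, z up, the work surface at z = 0. Lengths are in mm, angles in rad, forces in N, time in s.
With the tool pointing down it reaches from about 425 to 875 mm from the base axis. Payload 8.4 kg.
Tool frame: the origin (TCP) lies at the very end of the fingers, on their centre line; the grasp point (between the pads) lies 19 mm behind it; x points along the fingers, y is the direction in which the jaws open and shut, and the axes are right-handed (so a half turn about x gives the same grasp; the last joint's range is limited). The gripper opens to 87 mm and grips with 3 to 60 N. Pads are 19 mm wide; open, the fingers measure 117 mm over their backs; the gripper's body (75 mm by 190 mm) begins 51 mm behind the grasp point.
Start: joints at [1.245, 0.333, 0.04, 1.465, -0.013, 1.343, -0.059], TCP at [146.139, -633.33, 222.546] pointing down, gripper open.
Joint ranges: [-2.58, 2.58], [-0.38, 2.09], [-1.3, 1.39], [0.25, 2.4], [-1.5, 4.64], [0.08, 2.09], [-2.65, 2.65]. Speed limits (rad/s): [2.22, 2.22, 2.79, 2.79, 3.14, 3.14, 3.14].

INTERFACE

Orientations are given as a unit quaternion [x, y, z, w].
In Python, from bench import r gives the robot as it stands.
- The arm moves only by the tool step_arm, never from a script. Its argument "steps" is a list of rows, each a list of 3 entries, a list of its own where there are three numbers: the turn, a rotation vector about the world's x, y, z in degrees, then the shift along the world's x, y, z in m, then the finger opening in m, from 0 to 0.087. A call has 1 to 20 rows; each row shifts and turns the commanded pose from where the row before left it; what a row does not reach is not made up. A row lasts 1/12 s, in which the tool goes at most 41.7 mm and 7.16 degrees, less where a joint would pass 70% of its speed; a pose out of reach is approached as far as the arm can. A call is refused whole if a number of a shift passes 0.0417 or a number of a turn 7.16, either way. A call with a gripper value outside its range is refused whole. The fingers move at their own pace and stop on an object; the grip force is fixed at half the most. Time passes only in rows, so rows that do not move let the fingers close. It gives the time, the measured TCP pose, the force and the opening at its end, in the units of the state.
- r.state(): the state, without advancing time (a new reading comes with each control period).
- r.camera(name): name is "scene" or "top" or "wrist"; returns the picture (384x512x3 uint8, red, green, blue); there is no depth.
- r.camera_model(name): a dict with "fovy" (degrees; the focal length in pixels is half the picture's height over the tangent of half this angle, whatever the lens; pixels are square), "cx", "cy" (the principal point, pixels), "R" (3x3) and "t" (3): a world point X has camera coordinates R X + t; the wrist camera has in their place "hand_eye" (4x4, takes a point from camera to tool coordinates, whose origin is the TCP and whose axes are the tool frame's). Camera axes: x right, y down, z forward; pixel columns grow to the right and rows downward; lengths in mm; the calibration is good to about 2 mm. A picture is of the moment at which its call begins: read the wrist's pose just before it. camera_model takes no time and is no camera call.
- r.hand_in(): hands the job in, once; it reports no verdict.
The state is a dict: "time": time; "q": joint angles; "joint_velocities": joint speeds; "tau": joint torques, N m; "position": TCP position; "orientation": TCP orientation; "ft_force": force on the tool from outside, world axes, zero at the start; "moment": the same for the moment, N m; "opening": opening from 0.0 (shut) to 1.0 (fully open).
Only numpy, scipy, OpenCV 4.12 (cv2) and the standard library are available. Lean on these libraries where they do the work, as an engineer would, in place of code of your own. Each camera call takes 0.05 s, during which the arm holds its last target. There are 200 camera calls.

## Working session

There is one attempt and no reset: what is moved stays moved. The work goes in short steps, Python scripts to look and compute and a tool call to move; the robot and the scene stay as the last step left them, time stands still between calls to the robot, and variables do not carry over. Pictures are saved under pics/ and viewed, about 8 in all and at most 12, crops included, and the job is handed in when it is done.

Besides the shell and the picture viewer there is one more tool, called after "Request:" in YAML: its name, and indented under it one key for each argument. step_arm: Moves the arm, as the interface text tells. Its arguments: {"type":"object","properties":{"steps":{"type":"array","items":{"type":"array"}}},"required":["steps"]}

```bash
mkdir -p pics; ls
python3 - <<'E'
from bench import r
import cv2
s=r.state();print(s)
for n in("scene","top"):
    cv2.imwrite(f"pics/{n}0.png",r.camera(n)[:,:,::-1]); print(n,r.camera_model(n))
print(r.camera_model("wrist"))
E
```

```text
pics
{'time': 0.0, 'q': array([ 1.24479681,  0.3339164 ,  0.0398639 ,  1.46630537, -0.01341079,
        1.34329964, -0.05850675]), 'joint_velocities': array([-3.41372135e-04,  1.67025079e-05,  2.44969834e-04, -1.02699468e-03,
        1.05616119e-03, -8.32255318e-06, -1.48334129e-04]), 'tau': array([ 7.43156234e-04, -6.56368375e+01,  1.33557435e+00, -4.03818834e+01,
       -5.97979082e-02,  4.47259122e-02,  1.17095324e-04]), 'position': array([ 146.02906761, -632.88373343,  221.63890275]), 'orientation': array([-0.70246434, -0.08058693,  0.70266683, -0.07942869]), 'ft_force': array([ 0.1249483 , -0.38236102,  0.71015634]), 'moment': array([-0.05032444, -0.00725355, -0.02401887]), 'opening': 0.9988527264871792}
scene {'fovy': 48.40761991636802, 'cx': 259.65431098537374, 'cy': 186.0899459609348, 'R': array([[ 0.37193995,  0.92816602,  0.01298169],
       [ 0.69798426, -0.27042598, -0.66308956],
       [-0.61194661,  0.25569051, -0.74842749]]), 't': array([-292.12085737, -337.374431  , 1664.74042123])}
top {'fovy': 49.31102617065164, 'cx': 255.54407441840536, 'cy': 191.96545656030835, 'R': array([[-0.01551032, -0.99986775,  0.00488947],
       [-0.98698667,  0.01452737, -0.16014455],
       [ 0.16005234, -0.00730973, -0.98708146]]), 't': array([  83.95878424,  619.90489617, 1170.56926745])}
{'fovy': 58.19172324438099, 'cx': 252.17175077651592, 'cy': 194.6684422252933, 'hand_eye': array([[-2.61855917e-04, -3.01337687e-01,  9.53517451e-01,
        -1.62324046e+02],
       [ 9.99999867e-01,  3.45547129e-04,  3.83823342e-04,
         3.96380277e-01],
       [-4.45145656e-04,  9.53517424e-01,  3.01337557e-01,
        -8.33172374e+01],
       [ 0.00000000e+00,  0.00000000e+00,  0.00000000e+00,
         1.00000000e+00]])}
```

View pics/scene0.png

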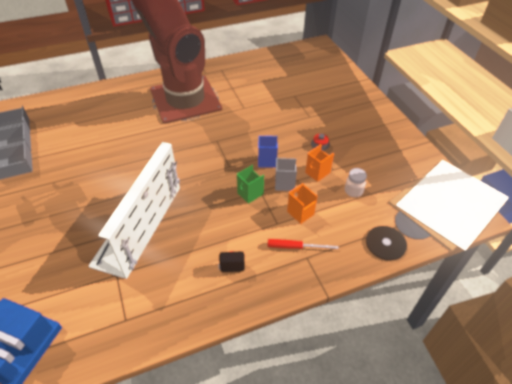

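View pics/top0.png

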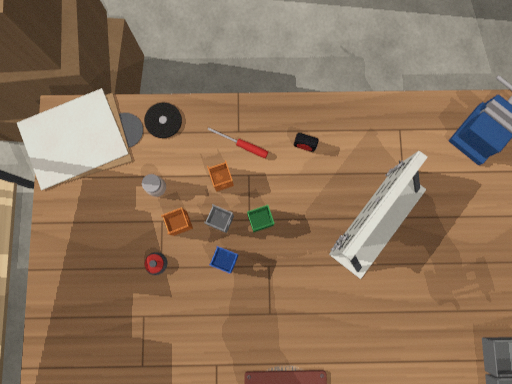

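The top view shows the grey pocket at (219,218) among coloured look-alikes, and the panel near (380,213), with its slotted face towards upper left. In the scene view the pocket is at (286,175) and the panel at (140,210). I'll make enlarged crops and rough positions.

```bash
cat > h.py <<'E'
import numpy as np, cv2
from bench import r
from scipy.spatial.transform import Rotation as Ro
def cam(n,s=None):
    m=r.camera_model(n); f=192/np.tan(np.radians(m["fovy"]/2))
    if n=="wrist":
        s=s or r.state(); H=m["hand_eye"]; Rt=Ro.from_quat(s["orientation"]).as_matrix()
        Rwc=Rt@H[:3,:3]; c=Rt@H[:3,3]+s["position"]
    else: Rwc=m["R"].T; c=-Rwc@m["t"]
    return f,m["cx"],m["cy"],Rwc,c
def ray(C,p): f,cx,cy,R,c=C; d=R@np.array([(p[0]-cx)/f,(p[1]-cy)/f,1]); return c,d/np.linalg.norm(d)
def onz(C,p,z): c,d=ray(C,p); return c+d*(z-c[2])/d[2]
def proj(C,X): f,cx,cy,R,c=C; v=R.T@(np.array(X,float)-c); return np.array([cx+f*v[0]/v[2],cy+f*v[1]/v[2]])
def tri(*cp):
    A=0;b=0
    for C,p in cp:
        c,d=ray(C,p); P=np.eye(3)-np.outer(d,d); A=A+P; b=b+P@c
    X=np.linalg.solve(A,b); return X,[np.round(proj(C,X)-p,1) for C,p in cp]
E
python3 - <<'E'
from h import *
T,S=cam("top"),cam("scene")
print("tcp proj",proj(T,[146,-633,221]),proj(S,[146,-633,221]))
print("pocket",onz(T,(219,218),45), "tri",tri((T,(219,218)),(S,(286,175))))
for p in [(416,153),(426,157),(332,250),(360,276)]: print(p,onz(T,p,190),onz(T,p,0))
t=cv2.imread("pics/top0.png");s=cv2.imread("pics/scene0.png")
z=lambda a,k:cv2.resize(a,None,fx=k,fy=k,interpolation=cv2.INTER_CUBIC)
a=z(t[145:285,320:440],4)[:, :480]; b=z(s[135:285,85:190],4)[:560,:]
c=z(t[195:240,195:245],6);d=z(s[150:200,265:305],5.6)
W=np.zeros((600,800,3),np.uint8)
a=cv2.resize(a,(400,467));b=cv2.resize(b,(327,467))
W[:467,:400]=a;W[:467,400:727]=b
cv2.imwrite("pics/c1.png",W[:467])
E
```

```text
tcp proj [560.89179182 375.94306993] [-21.816909   113.93832374]
pocket [546.99744923 181.63722301  45.        ] tri (array([547.39216705, 182.70282462,  45.32587006]), [array([-0.4, -0.1]), array([-0.4,  0. ])])
(416, 153) [ 695.67385198 -346.71649124  190.        ] [ 743.85371362 -423.51816551    0.        ]
(426, 157) [ 684.53708989 -372.11971961  190.        ] [ 7.30728825e+02 -4.53456359e+02  2.27373675e-13]
(332, 250) [ 447.19364016 -114.97738092  190.        ] [ 451.01500547 -150.40916741    0.        ]
(360, 276) [ 381.76850741 -182.1288431   190.        ] [ 373.91022833 -229.54845698    0.        ]
```

View pics/c1.png

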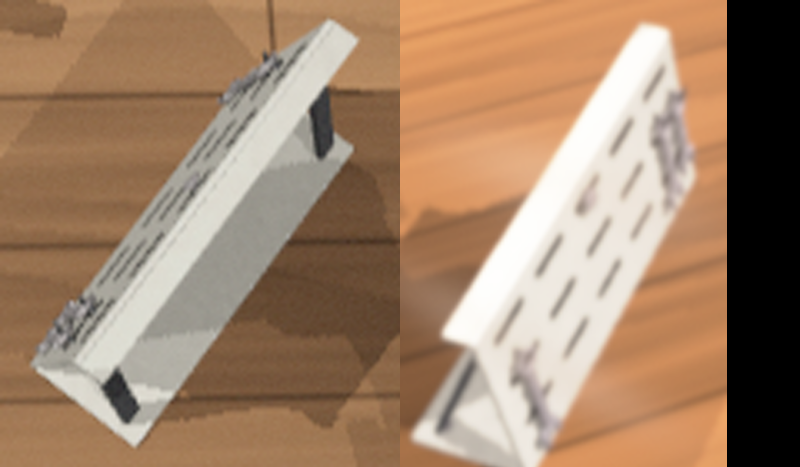

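Run:
```python
from h import *
T,S=cam("top"),cam("scene")
a=onz(T,(342.2,253),190);b=onz(T,(420.3,150.4),190)
print(a,b,np.linalg.norm(b-a),(a+b)/2, "edge dir deg",np.degrees(np.arctan2(*(b-a)[1::-1])))
sc=onz(S,(145.4,198.3),165); print("stud",sc, "in top", proj(T,sc))
# scene corners top edge
for p in [(635,25),(668,30),(445,335),(470,348)]:
    q=(85+(p[0]-400)/3.114,135+p[1]/3.114); print(q,onz(S,q,190))
print(Ro.from_quat(r.state()["orientation"]).as_matrix())
print("T c",T[4],"S c",S[4])
```

```text
[ 439.30954982 -140.37216884  190.        ] [ 702.52652981 -358.56647887  190.        ] 341.89462629096994 [ 570.91803981 -249.46932385  190.        ] edge dir deg -39.657110306323936
stud [ 590.50131809 -246.10262713  165.        ] in top [377.42256802 194.65133159]
(160.46563904945407, 143.02825947334617) [ 424.15737241 -163.42388734  190.        ]
(171.06294155427105, 144.63391136801542) [ 441.55133313 -136.88942479  190.        ]
(99.45086705202313, 242.5786769428388) [ 707.62084866 -373.18776335  190.        ]
(107.4791265253693, 246.7533718689788) [ 726.07412474 -357.64337836  190.        ]
[[-4.19583470e-04  2.24843019e-01 -9.74394910e-01]
 [ 1.39413030e-03 -9.74393917e-01 -2.24843390e-01]
 [-9.99998940e-01 -1.45277404e-03  9.53791161e-05]]
T c [ 425.78773736   83.49863922 1254.31110479] S c [1362.86571035 -245.75648342 1026.02026221]
```

Request:
step_arm:
  steps:
    - [[0, 0, 0], [0, 0, 0.036], 0.087]
    - [[0, 0, 0], [0, 0, 0.036], 0.087]
    - [[0, 0, 0], [0, 0, 0.036], 0.087]
    - [[0, 0, 6.2], [0.025, 0.023, 0], 0.087]
    - [[0, 0, 6.2], [0.025, 0.023, 0], 0.087]
    - [[0, 0, 6.2], [0.025, 0.023, 0], 0.087]
    - [[0, 0, 6.2], [0.025, 0.023, 0], 0.087]
    - [[0, 0, 6.2], [0.025, 0.023, 0], 0.087]
    - [[0, 0, 6.2], [0.025, 0.023, 0], 0.087]
    - [[0, 0, 0], [0.025, 0.023, 0], 0.087]
    - [[0, 0, 0], [0.025, 0.023, 0], 0.087]
    - [[0, 0, 0], [0.025, 0.023, 0], 0.087]
    - [[0, 0, 0], [0.025, 0.023, 0], 0.087]
    - [[0, 0, 0], [0.025, 0.023, 0], 0.087]
    - [[0, 0, 0], [0.025, 0.023, 0], 0.087]
    - [[0, 0, 0], [0.025, 0.023, 0], 0.087]
    - [[0, 0, 0], [0.025, 0.023, 0], 0.087]
    - [[0, 0, 0], [0.025, 0.023, 0], 0.087]
    - [[0, 0, 0], [0.025, 0.023, 0], 0.087]
    - [[0, 0, 0], [0.025, 0.023, 0], 0.087]

```text
time: 1.77
position: [572.0, -241.1, 330.2]
orientation: [-0.64, -0.3, 0.641, -0.3]
ft_force: [-0.5, 0.0, 0.7]
opening: 1.001
```

Request:
step_arm:
  steps:
    - [[-5.29, 4.39, 0], [0.025, 0.023, 0], 0.087]
    - [[-5.29, 4.39, 0], [0.025, 0.023, 0], 0.087]
    - [[-5.29, 4.39, 0], [0.025, 0.023, 0], 0.087]
    - [[-5.29, 4.39, 0], [0, 0, 0], 0.087]
    - [[0, 0, 0], [0, 0, 0], 0.087]
    - [[0, 0, 0], [0, 0, 0], 0.087]
    - [[0, 0, 0], [0, 0, 0], 0.087]

```text
time: 2.35
position: [646.2, -173.8, 330.2]
orientation: [-0.47, -0.22, 0.774, -0.363]
ft_force: [-0.4, -0.4, 0.7]
opening: 0.997
```

```bash
cat > shot.py <<'E'
import sys; from h import *; import pickle
s=r.state(); C=cam("wrist",s); im=r.camera("wrist")[:,:,::-1]
n=sys.argv[1]; pickle.dump(C,open(f"pics/{n}.pkl","wb")); cv2.imwrite(f"pics/{n}.png",im); print(s["time"],s["position"],C[4])
E
python3 shot.py p1
```

```text
2.35 [ 646.16244394 -173.83918304  330.24101204] [741.4925325  -60.00155027 435.89379047]
```

View pics/p1.png

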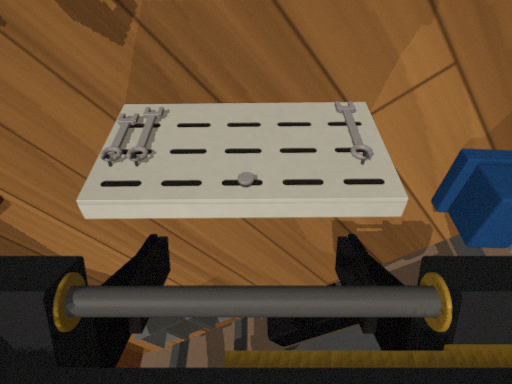

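Panel seen (upside down in the picture): top row of slots at row ≈183, columns 121/181/242/303/364; stud head at (246,180); spanners clear of the middle. Measuring these.

```bash
cat > pan.py <<'E'
from h import *; import pickle,sys
def feats(n):
    C=pickle.load(open(f"pics/{n}.pkl","rb")); im=cv2.imread(f"pics/{n}.png")
    g=cv2.cvtColor(im,cv2.COLOR_BGR2GRAY); hsv=cv2.cvtColor(im,cv2.COLOR_BGR2HSV)
    # panel region = largest bright lowsat blob, filled hull
    m=((hsv[:,:,1]<60)&(g>140)).astype(np.uint8)
    k,l,st,_=cv2.connectedComponentsWithStats(m); i=1+np.argmax(st[1:,4])
    cs,_=cv2.findContours((l==i).astype(np.uint8),0,2); h=cv2.convexHull(max(cs,key=cv2.contourArea))
    reg=cv2.fillConvexPoly(np.zeros_like(g),h,1); reg=cv2.erode(reg,np.ones((5,5)))
    d=((g<60)&(reg>0)).astype(np.uint8)
    k,l,st,ce=cv2.connectedComponentsWithStats(d)
    sl=[(st[j][:4],ce[j]) for j in range(1,k) if st[j,4]>40]
    return C,im,g,hsv,reg,sl,h
if __name__=="__main__":
    for n in sys.argv[1:]:
        C,im,g,hsv,reg,sl,h=feats(n)
        print(n,cv2.approxPolyDP(h,4,True).reshape(-1,2).tolist())
        for b,c in sl: print(b,c.round(1),onz(C,(b[0]+b[2]/2-.5,c[1]),165).round(1))
E
python3 pan.py p1
python3 - <<'E'
import cv2
im=cv2.imread("pics/p1.png");g=cv2.cvtColor(im,6)
print(g[170:192,232:264])
E
```

```text
p1 [[407, 196], [401, 214], [86, 218], [76, 201], [125, 104], [364, 102]]
[228 123  32   4] [243.8 124.3] [ 620.8 -192.7  165. ]
[278 123  32   3] [293.8 124. ] [ 656.4 -222.   165. ]
[328 122  19   4] [336.9 123.7] [ 687.4 -247.4  165. ]
[127 124  17   5] [135.2 125.4] [ 543.  -129.4  165. ]
[178 124  32   3] [193.3 125. ] [ 584.9 -163.7  165. ]
[225 149  36   4] [242.9 150.5] [ 600.2 -215.1  165. ]
[280 149  36   4] [296.9 150.2] [ 642.  -249.4  165. ]
[335 148  15   4] [342.7 149.6] [ 676.  -276.8  165. ]
[131 151  11   8] [135.2 154.1] [ 516.1 -150.6  165. ]
[170 150  36   4] [187.1 151.2] [ 558.1 -180.9  165. ]
[344 179  40   5] [364.1 181.3] [ 672.5 -329.2  165. ]
[101 181  40   5] [121.  183.1] [ 470.8 -164.3  165. ]
[162 181  39   5] [180.5 182.9] [ 521.  -205.7  165. ]
[222 180  18   5] [230.3 182.5] [ 562.2 -239.3  165. ]
[251 180  11   5] [256.4 182.2] [ 583.5 -256.5  165. ]
[283 180  40   5] [302.3 181.9] [ 621.9 -288.1  165. ]
[[162 161 163 161 164 163 162 163 162 162 162 161 162 159 163 162 160 160
  162 163 162 164 163 165 162 162 165 164 164 164 164 163]
 [161 161 162
[... 2080 characters left out ...]
2 162 161 159 160 161 162 163 166]
 [161 163 163 164 164 164 166 165 164 160 156 141 133 127 125 131 140 152
  162 163 164 163 164 164 164 164 166 165 165 165 166 167]
 [163 163 164 164 163 163 164 167 166 165 165 164 161 160 160 159 160 163
  165 163 163 164 163 164 163 163 165 164 165 165 165 164]
 [160 161 163 164 164 163 164 162 165 163 165 166 162 163 163 163 163 163
  161 163 164 164 164 166 163 165 163 163 164 164 163 167]
 [160 161 161 162 162 164 164 163 164 164 162 163 161 164 162 164 163 163
  163 161 164 164 164 163 164 164 165 166 164 163 164 165]
 [163 163 162 162 163 164 164 164 165 163 163 161 164 163 162 164 163 163
  161 162 164 163 162 162 161 163 161 164 164 164 163 166]]
```

Request:
step_arm:
  steps:
    - [[0, 0, 0], [-0.025, -0.03, 0], 0.087]
    - [[0, 0, 0], [-0.025, -0.03, 0], 0.087]
    - [[5.29, -4.39, 0], [0, 0, 0.03], 0.087]
    - [[5.29, -4.39, 0], [0, 0, 0.03], 0.087]
    - [[0, 0, 0], [0, 0, 0], 0.087]
    - [[0, 0, 0], [0, 0, 0], 0.087]
    - [[0, 0, 0], [0, 0, 0], 0.087]

```text
time: 2.98
position: [594.8, -235.5, 392.4]
orientation: [-0.56, -0.26, 0.712, -0.333]
ft_force: [0.5, 0.4, -1.3]
opening: 0.997
```

```bash
python3 shot.py p2; python3 pan.py p2
```

```text
2.9833 [ 594.75933644 -235.48012145  392.40550388] [ 671.30936165 -144.2001334   530.37865181]
p2 [[401, 140], [396, 163], [88, 168], [82, 148], [108, 120], [170, 96], [355, 93]]
[226 117  33   2] [239.7 117.3] [ 584.7 -232.2  165. ]
[278 116  33   2] [293.3 116.4] [ 628.7 -268.   165. ]
[340 131  37   2] [357.5 131.5] [ 673.1 -327.9  165. ]
[281 132  37   2] [299.  132.5] [ 622.  -286.4  165. ]
[107 134  37   3] [124.7 135.4] [ 470.8 -163.6  165. ]
[165 134  37   2] [182.1 134.5] [ 521.2 -204.7  165. ]
```

Run:
```python
from h import *; import pickle
C=pickle.load(open("pics/p1.pkl","rb"));C2=pickle.load(open("pics/p2.pkl","rb"))
for a,b in [((364.1,181.3),(358,132)),((302.5,181.9),(299,132.8)),((121,183.1),(125,135.2)),((181,182.9),(183,134.8))]: print(tri((C,a),(C2,b)))
m=np.array([571.6,-246.3]);u=np.array([.775,-.632]);p=np.array([-.632,-.775])
X=onz(C,(245,177.2),165); d=X[:2]-m; print(X,"along",d@u,"into",d@p)
g=cv2.cvtColor(cv2.imread("pics/p2.png"),6); print(g[122:140,228:258])
s=r.state();print(Ro.from_quat(s["orientation"]).as_matrix().round(4))
```

```text
(array([ 673.09024491, -327.94406872,  166.40736958]), [array([-0.4, -0. ]), array([ 0.3, -0. ])])
(array([ 622.3775877 , -286.30849954,  166.77304938]), [array([-0.4,  0. ]), array([ 0.4, -0. ])])
(array([ 471.99334788, -163.79239872,  166.18159932]), [array([-0.5,  0. ]), array([0.5, 0.1])])
(array([ 521.59181215, -204.94423338,  166.06220165]), [array([-0.3,  0. ]), array([0.2, 0. ])])
[ 579.06853874 -243.47284344  165.        ] along 4.001354579922079 into -6.911162816486187
[[163 164 163 163 163 163 165 164 165 164 163 164 164 162 165 163 162 165
  163 161 164 163 162 165 164 166 165 164 164 164]
 [165 164 164 162 162 162 163 162 163 166 165 163 164 164 164 162 160 161
  161 162 163 163 165 165 164 164 165 165 165 165]
 [165 162 164 164 162 163 163 164 163 163 163 161 153 148 142 138 138 137
  135 140 138 147 155 161 164 166 163 164 166 165]
 [164 163 160 163 162 160 162 162 164 161 153 141 130 128 127 126 123 124
  127 125 126 128 130 138 155 164 165 165 164 165]
 [164 162 161 162 161 161 162 163 161 149 132 123 124 122 122 124 121 123
  122 123 123 121 123 127 131 150 165 163 
[... 1016 characters left out ...]
19 117 118 116 118 117 122 121 132 137 134 126  99  76  73  72  72
   74  80  89 116 136 142 150 150 149 151 152 150]
 [157 158 159 159 159 156 159 159 161 160 162 163 160 156 152 144 141 142
  144 149 153 157 160 162 163 163 163 164 165 163]
 [163 164 165 164 163 162 163 164 162 163 166 165 164 161 163 163 162 160
  163 165 164 161 164 164 162 163 163 165 162 165]
 [162 163 163 163 161 162 163 164 164 164 163 164 162 163 162 164 163 163
  165 164 164 165 166 165 165 165 164 164 165 163]
 [165 162 162 163 163 164 163 163 164 165 163 164 164 165 164 163 164 163
  164 163 164 166 165 167 166 163 163 162 164 165]]
[[-0.1516  0.7669 -0.6236]
 [-0.1833 -0.6417 -0.7447]
 [-0.9713  0.0014  0.2379]]
```

Stud: 4 mm to +y of slot_mid, head face 7 mm off the plane (expected 8), slot heights triangulate to 166 (165 given): consistent. Panel yaw −39.2° along y. Now to the pocket.

Request:
step_arm:
  steps:
    - [[5.29, -4.39, 0], [-0.006, 0.032, -0.01], 0.087]
    - [[5.29, -4.39, 0], [-0.006, 0.032, -0.01], 0.087]
    - [[0, 0, 0], [-0.006, 0.032, -0.01], 0.087]
    - [[0, 0, 0], [-0.006, 0.032, -0.01], 0.087]
    - [[0, 0, 0], [-0.006, 0.032, -0.01], 0.087]
    - [[0, 0, 0], [-0.006, 0.032, -0.01], 0.087]
    - [[0, 0, 0], [-0.006, 0.032, -0.01], 0.087]
    - [[0, 0, 0], [-0.006, 0.032, -0.01], 0.087]
    - [[0, 0, 0], [-0.006, 0.032, -0.01], 0.087]
    - [[0, 0, 0], [-0.006, 0.032, -0.01], 0.087]
    - [[0, 0, 0], [-0.006, 0.032, -0.01], 0.087]
    - [[0, 0, 0], [-0.006, 0.032, -0.01], 0.087]
    - [[0, 0, 0], [0, 0, 0], 0.087]
    - [[0, 0, 0], [0, 0, 0], 0.087]
    - [[0, 0, 0], [0, 0, 0], 0.087]

```text
time: 4.28
position: [523.8, 150.4, 269.8]
orientation: [-0.64, -0.3, 0.641, -0.3]
ft_force: [-0.2, -0.7, 0.5]
opening: 1.001
```

```bash
python3 shot.py k1
```

```text
4.2833 [523.80458059 150.42277194 269.75795012] [577.44585542 214.15014671 431.95681761]
```

View pics/k1.png

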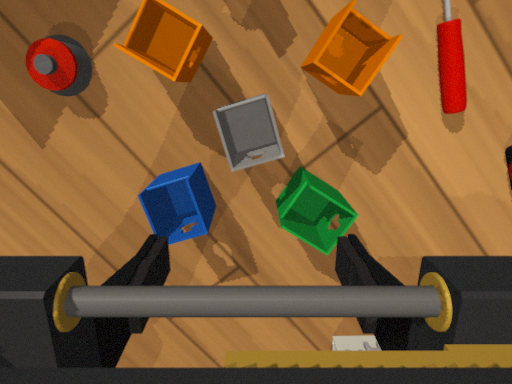

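The grey pocket is at (249,133), keyhole wall (back) at the bottom edge (232,170)-(284,155); blue and green look-alikes are close by at (200,165) and (300,170). Second view for triangulation, staying in the same orientation.

Request:
step_arm:
  steps:
    - [[0, 0, 0], [0.03, -0.025, 0], 0.087]
    - [[0, 0, 0], [0.03, -0.025, 0], 0.087]
    - [[0, 0, 0], [0, 0, 0], 0.087]
    - [[0, 0, 0], [0, 0, 0], 0.087]

```text
time: 4.67
position: [585.6, 96.7, 269.5]
orientation: [-0.641, -0.298, 0.642, -0.298]
ft_force: [-1.0, 0.8, 0.4]
opening: 0.998
```

```bash
python3 shot.py k2
cat > pk.py <<'E'
from h import *; import pickle
def quad(n,col="grey"):
    C=pickle.load(open(f"pics/{n}.pkl","rb")); im=cv2.imread(f"pics/{n}.png"); hsv=cv2.cvtColor(im,cv2.COLOR_BGR2HSV); H,S,V=cv2.split(hsv)
    m={"grey":(S<45)&(V>75),"blue":(H>100)&(H<130)&(S>100)&(V>40),"green":(H>45)&(H<85)&(S>100)}[col].astype(np.uint8)
    m[235:]=0; k,l,st,_=cv2.connectedComponentsWithStats(m); i=1+np.argmax(st[1:,4])
    c,_=cv2.findContours((l==i).astype(np.uint8),0,cv2.CHAIN_APPROX_NONE); h=cv2.convexHull(max(c,key=cv2.contourArea))
    for e in np.arange(1,12,.5):
        q=cv2.approxPolyDP(h,e,True)
        if len(q)<=(4 if col=="grey" else 6): break
    return C,h.reshape(-1,2),q.reshape(-1,2).astype(float)
if __name__=="__main__":
    Q=[quad("k1"),quad("k2")]
    a=Q[0][2];b=Q[1][2]; print(a.tolist(),b.tolist())
    o=lambda q:q[np.argsort(np.arctan2(*(q-q.mean(0)).T[::-1]))]
    X=[]
    for p,q in zip(o(a),o(b)):
        t=tri((Q[0][0],p),(Q[1][0],q)); P=(onz(Q[0][0],p,90)+onz(Q[1][0],q,90))/2; X.append(P[:2]); print(t[0].round(1),t[1],P.round(1))
    X=np.array(X); print("sides",np.linalg.norm(X-np.roll(X,-1,0),axis=1),X.mean(0))
    for i in range(4): v=X[(i+1)%4]-X[i]; print(np.degrees(np.arctan2(v[1],v[0])))
    for c in("blue","green"):
        C,h,q=quad("k1",c); print(c,[onz(C,x,90)[:2].round().tolist() for x in q],q.tolist())
E
python3 pk.py
```

```text
4.6667 [585.60378738  96.70365668 269.50751945] [639.714538   159.98278303 431.72753352]
[[265.0, 94.0], [283.0, 156.0], [231.0, 170.0], [213.0, 112.0]] [[181.0, 94.0], [201.0, 154.0], [150.0, 169.0], [127.0, 111.0]]
[532.7 219.3  93. ] [array([-0., -0.]), array([0., 0.])] [532.  219.6  90. ]
[581.2 199.3  79.6] [array([-0. ,  0.7]), array([-0. , -0.7])] [582.  198.9  90. ]
[558.  142.8  91.3] [array([ 0. , -0.3]), array([-0. ,  0.3])] [557.8 142.6  90. ]
[508.5 164.9  91.7] [array([ 0., -0.]), array([0., 0.])] [508.  164.8  90. ]
sides [54.07969881 61.32565629 54.56882089 59.82032829] [544.95633824 181.48879257]
-22.473619951248402
-113.25939007545108
155.93663541673604
66.27239907924444
blue [[488.0, 191.0], [471.0, 148.0], [443.0, 128.0], [398.0, 164.0], [416.0, 206.0], [448.0, 208.0]] [[199.0, 163.0], [215.0, 204.0], [207.0, 233.0], [154.0, 234.0], [138.0, 195.0], [159.0, 175.0]]
green [[563.0, 123.0], [579.0, 43.0], [555.0, 34.0], [508.0, 83.0], [523.0, 110.0]] [[299.0, 167.0], [357.0, 214.0], [343.0, 234.0], [281.0, 227.0], [276.0, 200.0]]
```

Pocket top corners triangulate at 90–93 mm (one blurred corner at 80), sides 54×61, centre (545,181.5), back facing yaw 246.5°. Tool z is at 230.2°, so turn +16.3°, grip 6 mm to the front side to clear the blue one.

Request:
step_arm:
  steps:
    - [[0, 0, 5.43], [-0.0127, 0.0301, 0], 0.072]
    - [[0, 0, 5.43], [-0.0127, 0.0301, 0], 0.072]
    - [[0, 0, 5.43], [-0.0127, 0.0301, 0], 0.072]
    - [[0, 0, 0], [0, 0, -0.03], 0.072]
    - [[0, 0, 0], [0, 0, -0.03], 0.072]
    - [[0, 0, 0], [0, 0, -0.03], 0.072]
    - [[0, 0, 0], [0, 0, -0.03], 0.072]
    - [[0, 0, 0], [0, 0, -0.03], 0.072]
    - [[0, 0, 0], [0, 0, 0], 0.072]
    - [[0, 0, 0], [0, 0, 0], 0.072]
    - [[0, 0, 0], [0, 0, 0], 0.072]

```text
time: 5.63
position: [546.7, 191.7, 122.6]
orientation: [0.592, 0.388, -0.591, 0.388]
ft_force: [-0.3, 0.3, 0.1]
opening: 0.827
```

```bash
python3 - <<'E'
from h import *
s=r.state();M=Ro.from_quat(s["orientation"]).as_matrix();print(s["position"],s["opening"]*87,np.degrees(np.arctan2(M[1,2],M[0,2])),M[:,0],s["q"])
E
python3 shot.py g1
```

```text
[546.65413274 191.66980231 122.59824196] 71.98209446141418 -113.49854662340351 [ 1.91636415e-03  7.76810007e-04 -9.99997862e-01] [ 0.16086224  0.34247957 -0.68963042  1.73700888  0.23710276  1.14483967
 -1.00877936]
5.6333 [546.65413274 191.66980231 122.59824196] [579.71892187 267.48649713 285.04414213]
```

View pics/g1.png

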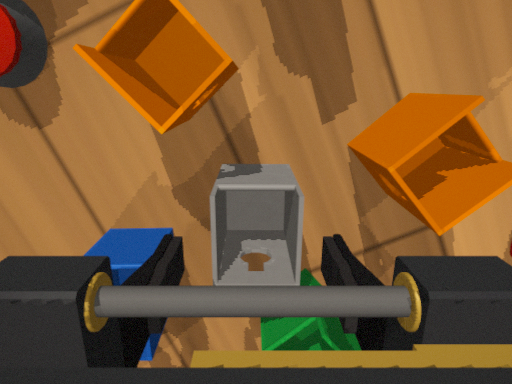

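Aligned: pocket sides vertical at columns 211–303, keyhole at (256,260) on the back; jaws span it with the blue one clear to the left. Small correction, descend, close.

Request:
step_arm:
  steps:
    - [[0, 0, 0], [0.0007, -0.0047, 0], 0.072]
    - [[0, 0, 0], [0, 0, -0.02], 0.072]
    - [[0, 0, 0], [0, 0, -0.02], 0.072]
    - [[0, 0, 0], [0, 0, -0.02], 0.072]
    - [[0, 0, 0], [0, 0, -0.008], 0.072]
    - [[0, 0, 0], [0, 0, 0], 0.072]
    - [[0, 0, 0], [0, 0, 0], 0.05]
    - [[0, 0, 0], [0, 0, 0], 0.05]
    - [[0, 0, 0], [0, 0, 0], 0.05]
    - [[0, 0, 0], [0, 0, 0], 0.05]
    - [[0, 0, 0], [0, 0, 0], 0.05]
    - [[0, 0, 0], [0, 0, 0], 0.05]

```text
time: 6.68
position: [547.5, 186.6, 53.8]
orientation: [0.592, 0.387, -0.591, 0.388]
ft_force: [-1.8, -0.3, 6.8]
opening: 0.644
```

Gripped at 56.0 mm. Lift and carry.

Request:
step_arm:
  steps:
    - [[0, 0, 0], [0, 0, 0.012], 0.045]
    - [[0, 0, 0], [0, 0, 0.022], 0.045]
    - [[0, 0, 0], [0, 0, 0.032], 0.045]
    - [[0, 0, 0], [0, 0, 0.032], 0.045]
    - [[0, 0, 0], [0, 0, 0.032], 0.045]
    - [[0, 0, 0], [0, 0, 0.032], 0.045]
    - [[0, 0, 0], [0, 0, 0.032], 0.045]
    - [[0, 0, 0], [0, 0, 0.032], 0.045]
    - [[0, 0, 0], [0, 0, 0], 0.045]
    - [[0, 0, 0], [0, 0, 0], 0.045]
    - [[0, 0, 0], [0, 0, 0], 0.045]

```text
time: 7.6
position: [546.1, 185.9, 277.7]
orientation: [-0.591, -0.388, 0.592, -0.388]
ft_force: [-0.7, -0.6, -4.6]
opening: 0.641
```

Request:
step_arm:
  steps:
    - [[0, 0, -1.12], [0.0058, -0.0264, 0], 0.045]
    - [[0, 0, -1.12], [0.0058, -0.0264, 0], 0.045]
    - [[0, 0, -1.12], [0.0058, -0.0264, 0], 0.045]
    - [[0, 0, -1.12], [0.0058, -0.0264, 0], 0.045]
    - [[0, 0, -1.12], [0.0058, -0.0264, 0], 0.045]
    - [[0, 0, -1.12], [0.0058, -0.0264, 0], 0.045]
    - [[0, 0, -1.12], [0.0058, -0.0264, 0], 0.045]
    - [[0, 0, -1.12], [0.0058, -0.0264, 0], 0.045]
    - [[0, 0, -1.12], [0.0058, -0.0264, 0], 0.045]
    - [[0, 0, -1.12], [0.0058, -0.0264, 0], 0.045]
    - [[0, 0, -1.12], [0.0058, -0.0264, 0], 0.045]
    - [[0, 0, -1.12], [0.0058, -0.0264, 0], 0.045]
    - [[0, 0, -1.12], [0.0058, -0.0264, 0], 0.045]
    - [[0, 0, -1.14], [0.0058, -0.0264, 0], 0.045]
    - [[0, 0, 0], [0, 0, 0], 0.045]
    - [[0, 0, 0], [0, 0, 0], 0.045]
    - [[0, 0, 0], [0, 0, 0], 0.045]
    - [[0, 0, 0], [0, 0, 0], 0.045]

```text
time: 9.1
position: [628.1, -182.3, 278.3]
orientation: [0.639, 0.304, -0.639, 0.303]
ft_force: [-0.5, 0.4, -3.9]
opening: 0.642
```

```bash
cat > st.py <<'E'
from h import *
p=np.array([-.632,-.775,0]);u=np.array([.775,-.632,0]);m=np.array([571.6,-246.3,165])
s=r.state();M=Ro.from_quat(s["orientation"]).as_matrix();d=s["position"]-m
print(s["time"],"TCP",s["position"].round(1),"rel p %.1f u %.1f z %.1f"%(d@p,d@u,d[2]),"yaw %.2f"%np.degrees(np.arctan2(M[1,2],M[0,2])),"open %.1f"%(87*s["opening"]),"F",s["ft_force"].round(1),"Fp %.1f Fu %.1f"%(s["ft_force"]@p,s["ft_force"]@u),"M",s["moment"].round(2),"x",M[:,0].round(3))
E
python3 st.py; python3 shot.py h1
```

```text
9.1 TCP [ 628.1 -182.3  278.3] rel p -85.3 u 3.3 z 113.3 yaw -129.13 open 55.8 F [-0.5  0.4 -3.9] Fp 0.0 Fu -0.6 M [ 0.03 -0.11  0.01] x [-0.     0.001 -1.   ]
9.1 [ 628.05136628 -182.25000917  278.33442053] [ 680.81213778 -118.21141867  440.69779181]
```

View pics/h1.png

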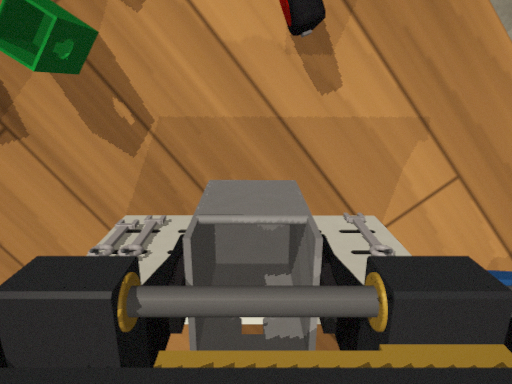

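Pocket is held square, panel behind it, spanners clear. Check the pocket's offset in the hand, and come down to the stud height, still 48 mm off the face.

Run:
```python
from h import *; import pickle
C=pickle.load(open("pics/h1.pkl","rb")); g=cv2.cvtColor(cv2.imread("pics/h1.png"),6)
p=np.array([-.632,-.775,0]);u=np.array([.775,-.632,0]);T=np.array([628.1,-182.3,278.3])
print("col255",g[174:230,255].tolist()); print("row240",g[240,180:200].tolist(),g[240,304:326].tolist())
for px,z in [((255,180.5),-53.8),((255,216),14.2),((255,221),14.2)]:
    d=onz(C,px,T[2]+z)-T; print(px,"p %.1f u %.1f"%(d@p,d@u))
```

```text
col255 [110, 106, 107, 107, 105, 106, 113, 113, 114, 112, 110, 114, 111, 110, 111, 109, 110, 110, 107, 110, 110, 112, 113, 112, 109, 113, 109, 113, 107, 110, 110, 109, 111, 109, 111, 111, 110, 110, 113, 109, 109, 120, 132, 143, 146, 150, 149, 135, 112, 90, 82, 86, 86, 90, 88, 89]
row240 [17, 15, 63, 112, 125, 124, 124, 126, 125, 119, 95, 58, 56, 60, 60, 56, 55, 58, 59, 55] [85, 83, 86, 81, 83, 82, 89, 84, 86, 82, 88, 103, 123, 123, 123, 121, 123, 126, 109, 40, 13, 15]
(255, 180.5) p -24.4 u 2.1
(255, 216) p -25.9 u 1.6
(255, 221) p -23.5 u 1.6
```

Request:
step_arm:
  steps:
    - [[0, 0, 0], [0.0004, -0.0004, -0.025], 0.045]
    - [[0, 0, 0], [0, 0, -0.025], 0.045]
    - [[0, 0, 0], [0, 0, -0.025], 0.045]
    - [[0, 0, 0], [0, 0, -0.025], 0.045]
    - [[0, 0, 0], [0, 0, -0.0112], 0.045]
    - [[0, 0, 0], [0, 0, 0], 0.045]
    - [[0, 0, 0], [0, 0, 0], 0.045]
    - [[0, 0, 0], [0, 0, 0], 0.045]

```text
time: 9.82
position: [629.4, -183.5, 169.4]
orientation: [0.639, 0.303, -0.638, 0.304]
ft_force: [0.3, 0.1, -2.8]
opening: 0.644
```

```bash
python3 st.py
python3 - <<'E'
from h import *
s=r.camera("scene")[:,:,::-1];t=r.camera("top")[:,:,::-1]
z=lambda a:cv2.resize(a,(400,400),interpolation=cv2.INTER_CUBIC)
cv2.imwrite("pics/h2.png",np.hstack([z(s[140:240,90:190]),z(t[130:230,340:440])]))
E
```

```text
9.8167 TCP [ 629.4 -183.5  169.4] rel p -85.2 u 5.2 z 4.4 yaw -129.19 open 56.0 F [ 0.3  0.1 -2.8] Fp -0.2 Fu 0.1 M [-0.03 -0.06 -0.06] x [ 0.003 -0.001 -1.   ]
```

View pics/h2.png

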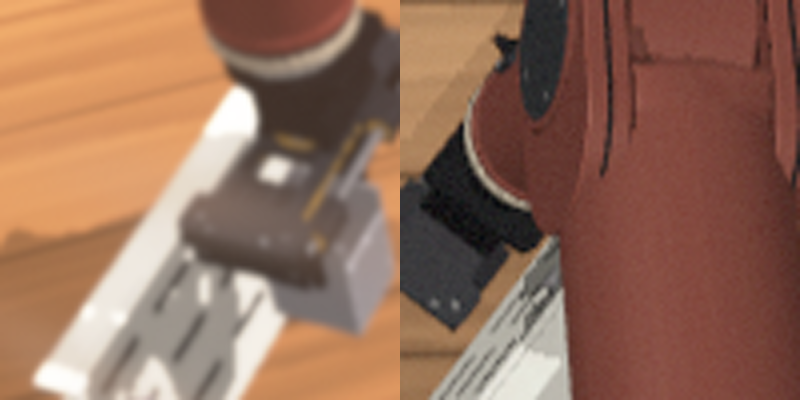

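Pocket stands in front of the panel, at p-offset +6 in the hand as planned (back face 37 mm ahead of TCP). Checking measurement noise.

```bash
for i in 1 2 3 4 5; do python3 st.py; python3 -c "
from bench import r
r.camera('top')"; done
```

```text
9.9167 TCP [ 629.4 -183.7  169.4] rel p -85.0 u 5.3 z 4.4 yaw -129.21 open 55.8 F [ 0.6 -0.7 -4.1] Fp 0.1 Fu 0.9 M [-0.03 -0.03  0.02] x [ 0.003 -0.001 -1.   ]
9.9667 TCP [ 629.2 -183.8  169.1] rel p -84.9 u 5.2 z 4.1 yaw -129.21 open 56.0 F [-0.  -0.5 -3.6] Fp 0.4 Fu 0.3 M [-0.02 -0.06  0.01] x [ 0.002 -0.001 -1.   ]
10.0167 TCP [ 629.  -183.8  168.7] rel p -84.7 u 5.0 z 3.7 yaw -129.22 open 55.9 F [-0.5 -0.7 -3.8] Fp 0.8 Fu 0.1 M [-0.05 -0.09  0.02] x [ 0.002 -0.001 -1.   ]
10.0667 TCP [ 628.8 -183.8  168.4] rel p -84.6 u 4.9 z 3.4 yaw -129.22 open 55.7 F [-0.1  0.3 -4.3] Fp -0.2 Fu -0.3 M [-0.02 -0.06 -0.06] x [ 0.001 -0.001 -1.   ]
10.1167 TCP [ 628.7 -183.8  168.1] rel p -84.5 u 4.7 z 3.1 yaw -129.22 open 55.7 F [ 0.1 -0.5 -3.8] Fp 0.4 Fu 0.4 M [-0.05 -0.08  0.02] x [ 0.001 -0.    -1.   ]
```

Request:
step_arm:
  steps:
    - [[0, 0, 0], [-0.0054, -0.0066, 0], 0.045]
    - [[0, 0, 0], [-0.0054, -0.0066, 0], 0.045]
    - [[0, 0, 0], [-0.0054, -0.0066, 0], 0.045]
    - [[0, 0, 0], [-0.0054, -0.0066, 0], 0.045]
    - [[0, 0, 0], [0, 0, 0], 0.045]
    - [[0, 0, 0], [0, 0, 0], 0.045]
    - [[0, 0, 0], [0, 0, 0], 0.045]
    - [[0, 0, 0], [0, 0, 0], 0.045]
    - [[0, 0, 0], [0, 0, 0], 0.045]
    - [[0, 0, 0], [0, 0, 0], 0.045]
    - [[0, 0, 0], [0, 0, 0], 0.045]
    - [[0, 0, 0], [0, 0, 0], 0.045]
    - [[0, 0, 0], [0, 0, 0], 0.045]
    - [[0, 0, 0], [0, 0, 0], 0.045]
    - [[0, 0, 0], [0, 0, 0], 0.045]
    - [[0, 0, 0], [0, 0, 0], 0.045]

```text
time: 11.5
position: [606.7, -210.1, 167.3]
orientation: [-0.639, -0.303, 0.639, -0.303]
ft_force: [0.7, -0.4, -4.3]
opening: 0.643
```

```bash
python3 st.py; python3 -c "
from bench import r
r.camera('top')"; python3 st.py
```

```text
11.5 TCP [ 606.7 -210.1  167.3] rel p -50.2 u 4.4 z 2.3 yaw -129.22 open 55.9 F [ 0.7 -0.4 -4.3] Fp -0.1 Fu 0.8 M [ 0.02 -0.1  -0.03] x [-0.  0. -1.]
11.55 TCP [ 606.8 -210.1  167.4] rel p -50.3 u 4.4 z 2.4 yaw -129.22 open 55.9 F [ 0.8  0.2 -4.4] Fp -0.7 Fu 0.4 M [-0.   -0.07 -0.05] x [ 0.  0. -1.]
```

Request:
step_arm:
  steps:
    - [[0, 0, 0], [-0.0009, -0.0005, -0.0004], 0.045]
    - [[0, 0, 0], [-0.0006, -0.0008, 0], 0.045]
    - [[0, 0, 0], [-0.0006, -0.0008, 0], 0.045]
    - [[0, 0, 0], [-0.0006, -0.0008, 0], 0.045]
    - [[0, 0, 0], [-0.0006, -0.0008, 0], 0.045]
    - [[0, 0, 0], [0, 0, 0], 0.045]
    - [[0, 0, 0], [0, 0, 0], 0.045]
    - [[0, 0, 0], [0, 0, 0], 0.045]
    - [[0, 0, 0], [0, 0, 0], 0.045]
    - [[0, 0, 0], [0, 0, 0], 0.045]

```text
time: 12.38
position: [603.5, -213.8, 167.0]
orientation: [0.639, 0.303, -0.639, 0.303]
ft_force: [-0.4, -0.1, -3.9]
opening: 0.639
```

Request:
step_arm:
  steps:
    - [[0, 0, 0], [-0.0006, -0.0008, 0], 0.045]
    - [[0, 0, 0], [-0.0006, -0.0008, 0], 0.045]
    - [[0, 0, 0], [0, 0, 0], 0.045]
    - [[0, 0, 0], [0, 0, 0], 0.045]
    - [[0, 0, 0], [0, 0, 0], 0.045]
    - [[0, 0, 0], [0, 0, 0], 0.045]

```text
time: 12.88
position: [602.3, -215.4, 167.0]
orientation: [0.639, 0.303, -0.639, 0.303]
ft_force: [0.4, -1.1, -4.3]
opening: 0.639
```

```bash
python3 st.py
```

```text
12.8833 TCP [ 602.3 -215.4  167. ] rel p -43.3 u 4.2 z 2.0 yaw -129.22 open 55.6 F [ 0.4 -1.1 -4.3] Fp 0.6 Fu 1.0 M [ 0.03 -0.02  0.01] x [ 0.  0. -1.]
```

Request:
step_arm:
  steps:
    - [[0, 0, 0], [-0.0006, -0.0008, 0], 0.045]
    - [[0, 0, 0], [-0.0006, -0.0008, 0], 0.045]
    - [[0, 0, 0], [0, 0, 0], 0.045]
    - [[0, 0, 0], [0, 0, 0], 0.045]
    - [[0, 0, 0], [0, 0, 0], 0.045]
    - [[0, 0, 0], [0, 0, 0], 0.045]

```text
time: 13.38
position: [601.0, -217.0, 167.0]
orientation: [0.639, 0.303, -0.639, 0.303]
ft_force: [0.4, 0.4, -4.2]
opening: 0.641
```

```bash
python3 st.py
```

```text
13.3833 TCP [ 601. -217.  167.] rel p -41.3 u 4.3 z 2.0 yaw -129.22 open 55.8 F [ 0.4  0.4 -4.2] Fp -0.6 Fu 0.1 M [-0.03 -0.06  0.03] x [-0.  0. -1.]
```

Request:
step_arm:
  steps:
    - [[0, 0, 0], [-0.0006, -0.0008, 0], 0.045]
    - [[0, 0, 0], [-0.0006, -0.0008, 0], 0.045]
    - [[0, 0, 0], [0, 0, 0], 0.045]
    - [[0, 0, 0], [0, 0, 0], 0.045]
    - [[0, 0, 0], [0, 0, 0], 0.045]
    - [[0, 0, 0], [0, 0, 0], 0.045]

```text
time: 13.88
position: [599.9, -218.6, 167.0]
orientation: [0.639, 0.303, -0.639, 0.303]
ft_force: [-0.1, 0.1, -3.9]
opening: 0.644
```

```bash
python3 st.py
```

```text
13.8833 TCP [ 599.9 -218.6  167. ] rel p -39.3 u 4.4 z 2.0 yaw -129.21 open 56.0 F [-0.1  0.1 -3.9] Fp -0.0 Fu -0.2 M [-0.03 -0.03  0.01] x [ 0.  0. -1.]
```

Request:
step_arm:
  steps:
    - [[0, 0, 0], [-0.0006, -0.0008, 0], 0.045]
    - [[0, 0, 0], [0, 0, 0], 0.045]
    - [[0, 0, 0], [0, 0, 0], 0.045]
    - [[0, 0, 0], [0, 0, 0], 0.045]
    - [[0, 0, 0], [0, 0, 0], 0.045]

```text
time: 14.3
position: [599.3, -219.4, 166.9]
orientation: [-0.639, -0.303, 0.639, -0.303]
ft_force: [0.7, 0.4, -4.0]
opening: 0.643
```

```bash
python3 st.py
```

```text
14.3 TCP [ 599.3 -219.4  166.9] rel p -38.3 u 4.4 z 1.9 yaw -129.22 open 56.0 F [ 0.7  0.4 -4. ] Fp -0.7 Fu 0.3 M [-0.02 -0.13  0.04] x [-0.  0. -1.]
```

Request:
step_arm:
  steps:
    - [[0, 0, 0], [-0.0006, -0.0008, 0], 0.045]
    - [[0, 0, 0], [0, 0, 0], 0.045]
    - [[0, 0, 0], [0, 0, 0], 0.045]
    - [[0, 0, 0], [0, 0, 0], 0.045]
    - [[0, 0, 0], [0, 0, 0], 0.045]

```text
time: 14.72
position: [598.7, -220.0, 167.0]
orientation: [0.639, 0.303, -0.639, 0.303]
ft_force: [0.3, 1.2, -3.0]
opening: 0.644
```

```bash
python3 st.py
```

```text
14.7167 TCP [ 598.7 -220.   167. ] rel p -37.5 u 4.4 z 2.0 yaw -129.21 open 56.0 F [ 0.3  1.2 -3. ] Fp -1.1 Fu -0.5 M [ 0.26 -0.13 -0.01] x [ 0.  0. -1.]
```

Request:
step_arm:
  steps:
    - [[0, 0, 0], [-0.0006, -0.0008, 0], 0.045]
    - [[0, 0, 0], [0, 0, 0], 0.045]
    - [[0, 0, 0], [0, 0, 0], 0.045]
    - [[0, 0, 0], [0, 0, 0], 0.045]
    - [[0, 0, 0], [0, 0, 0], 0.045]

```text
time: 15.13
position: [598.6, -220.1, 167.0]
orientation: [0.639, 0.304, -0.638, 0.303]
ft_force: [3.2, 4.4, -5.0]
opening: 0.64
```

```bash
python3 st.py
```

```text
15.1333 TCP [ 598.6 -220.1  167. ] rel p -37.4 u 4.4 z 2.0 yaw -129.16 open 55.7 F [ 3.2  4.4 -5. ] Fp -5.4 Fu -0.3 M [ 0.86 -0.82  0.16] x [ 0.001  0.001 -1.   ]
```

Contact at −37.4 as predicted for the panel face (the head would be felt at −45), so the head is through the keyhole. Ease back and slide down gently.

Request:
step_arm:
  steps:
    - [[0, 0, 0], [0.0006, 0.0007, 0], 0.045]
    - [[0, 0, 0], [0, 0, 0], 0.045]
    - [[0, 0, 0], [0, 0, -0.001], 0.045]
    - [[0, 0, 0], [0, 0, -0.001], 0.045]
    - [[0, 0, 0], [0, 0, -0.001], 0.045]
    - [[0, 0, 0], [0, 0, -0.001], 0.045]
    - [[0, 0, 0], [0, 0, -0.001], 0.045]
    - [[0, 0, 0], [0, 0, -0.001], 0.045]
    - [[0, 0, 0], [0, 0, 0], 0.045]
    - [[0, 0, 0], [0, 0, 0], 0.045]
    - [[0, 0, 0], [0, 0, 0], 0.045]

```text
time: 16.05
position: [598.8, -220.2, 160.8]
orientation: [0.639, 0.303, -0.639, 0.303]
ft_force: [4.6, 3.7, -3.3]
opening: 0.643
```

```bash
python3 st.py
```

```text
16.05 TCP [ 598.8 -220.2  160.8] rel p -37.4 u 4.6 z -4.2 yaw -129.21 open 55.9 F [ 4.6  3.7 -3.3] Fp -5.8 Fu 1.2 M [ 0.63 -1.06  0.22] x [ 0.  0. -1.]
```

Request:
step_arm:
  steps:
    - [[0, 0, 0], [0.0006, 0.0008, 0], 0.045]
    - [[0, 0, 0], [0, 0, 0], 0.045]
    - [[0, 0, 0], [0, 0, 0], 0.045]
    - [[0, 0, 0], [0, 0, 0], 0.045]
    - [[0, 0, 0], [0, 0, 0], 0.045]

```text
time: 16.47
position: [598.7, -220.0, 160.6]
orientation: [-0.639, -0.303, 0.639, -0.303]
ft_force: [0.8, 0.5, -3.5]
opening: 0.638
```

```bash
python3 st.py
```

```text
16.4667 TCP [ 598.7 -220.   160.6] rel p -37.5 u 4.4 z -4.4 yaw -129.25 open 55.5 F [ 0.8  0.5 -3.5] Fp -0.9 Fu 0.3 M [ 0.1  -0.2  -0.04] x [-0.001 -0.    -1.   ]
```

Request:
step_arm:
  steps:
    - [[0, 0, 0], [0.0003, 0.0004, -0.001], 0.045]
    - [[0, 0, 0], [0, 0, -0.001], 0.045]
    - [[0, 0, 0], [0, 0, -0.001], 0.045]
    - [[0, 0, 0], [0, 0, -0.001], 0.045]
    - [[0, 0, 0], [0, 0, -0.001], 0.045]
    - [[0, 0, 0], [0, 0, -0.001], 0.045]
    - [[0, 0, 0], [0, 0, -0.001], 0.045]
    - [[0, 0, 0], [0, 0, -0.001], 0.045]
    - [[0, 0, 0], [0, 0, 0], 0.045]
    - [[0, 0, 0], [0, 0, 0], 0.045]
    - [[0, 0, 0], [0, 0, 0], 0.045]
    - [[0, 0, 0], [0, 0, 0], 0.045]

```text
time: 17.47
position: [599.6, -219.2, 153.0]
orientation: [0.639, 0.303, -0.639, 0.303]
ft_force: [0.1, 0.2, -4.2]
opening: 0.64
```

```bash
python3 st.py
```

```text
17.4667 TCP [ 599.6 -219.2  153. ] rel p -38.7 u 4.5 z -12.0 yaw -129.22 open 55.7 F [ 0.1  0.2 -4.2] Fp -0.2 Fu -0.1 M [-0.01 -0.09 -0.02] x [ 0. -0. -1.]
```

Request:
step_arm:
  steps:
    - [[0, 0, 0], [-0.0002, -0.0003, -0.001], 0.045]
    - [[0, 0, 0], [0, 0, -0.001], 0.045]
    - [[0, 0, 0], [0, 0, -0.001], 0.045]
    - [[0, 0, 0], [0, 0, 0], 0.045]
    - [[0, 0, 0], [0, 0, 0], 0.045]
    - [[0, 0, 0], [0, 0, 0], 0.045]
    - [[0, 0, 0], [0, 0, 0], 0.045]

```text
time: 18.05
position: [599.4, -219.4, 150.0]
orientation: [0.639, 0.303, -0.639, 0.303]
ft_force: [-0.4, -0.3, -3.7]
opening: 0.636
```

```bash
python3 st.py
```

```text
18.05 TCP [ 599.4 -219.4  150. ] rel p -38.4 u 4.5 z -15.0 yaw -129.22 open 55.4 F [-0.4 -0.3 -3.7] Fp 0.4 Fu -0.1 M [ 0.   -0.1  -0.05] x [ 0.  0. -1.]
```

Request:
step_arm:
  steps:
    - [[0, 0, 0], [0, 0, -0.001], 0.045]
    - [[0, 0, 0], [0, 0, 0], 0.045]
    - [[0, 0, 0], [0, 0, 0], 0.045]
    - [[0, 0, 0], [0, 0, 0], 0.045]
    - [[0, 0, 0], [0, 0, 0], 0.045]

```text
time: 18.47
position: [599.4, -219.4, 149.0]
orientation: [0.639, 0.303, -0.639, 0.303]
ft_force: [0.0, 0.4, -3.6]
opening: 0.639
```

```bash
python3 st.py
```

```text
18.4667 TCP [ 599.4 -219.4  149. ] rel p -38.4 u 4.5 z -16.0 yaw -129.22 open 55.6 F [ 0.   0.4 -3.6] Fp -0.3 Fu -0.2 M [ 0.01 -0.06  0.  ] x [ 0.  0. -1.]
```

Request:
step_arm:
  steps:
    - [[0, 0, 0], [0, 0, -0.001], 0.045]
    - [[0, 0, 0], [0, 0, 0], 0.045]
    - [[0, 0, 0], [0, 0, 0], 0.045]
    - [[0, 0, 0], [0, 0, 0], 0.045]
    - [[0, 0, 0], [0, 0, 0], 0.045]

```text
time: 18.88
position: [599.5, -219.5, 148.3]
orientation: [0.639, 0.303, -0.639, 0.303]
ft_force: [-1.0, 0.3, 1.0]
opening: 0.639
```

```bash
python3 st.py
```

```text
18.8833 TCP [ 599.5 -219.5  148.3] rel p -38.4 u 4.7 z -16.7 yaw -129.22 open 55.6 F [-1.   0.3  1. ] Fp 0.4 Fu -0.9 M [-0.09  0.26 -0.05] x [ 0. -0. -1.]
```

Request:
step_arm:
  steps:
    - [[0, 0, 0], [0, 0, -0.0005], 0.045]
    - [[0, 0, 0], [0, 0, 0], 0.045]
    - [[0, 0, 0], [0, 0, 0], 0.045]
    - [[0, 0, 0], [0, 0, 0], 0.045]
    - [[0, 0, 0], [0, 0, 0], 0.045]

```text
time: 19.3
position: [599.5, -219.5, 147.9]
orientation: [0.639, 0.303, -0.639, 0.303]
ft_force: [-1.6, 0.1, 6.3]
opening: 0.646
```

```bash
python3 st.py
```

```text
19.3 TCP [ 599.5 -219.5  147.9] rel p -38.4 u 4.7 z -17.1 yaw -129.22 open 56.2 F [-1.6  0.1  6.3] Fp 0.9 Fu -1.3 M [-0.1   0.62 -0.08] x [ 0. -0. -1.]
```

Seated: the weight has transferred to the stud (Fz from −4 to +6) at the predicted height. Relax, open, and lift away.

Request:
step_arm:
  steps:
    - [[0, 0, 0], [0, 0, 0.0007], 0.045]
    - [[0, 0, 0], [0, 0, 0], 0.045]
    - [[0, 0, 0], [0, 0, 0], 0.045]
    - [[0, 0, 0], [0, 0, 0], 0.053]
    - [[0, 0, 0], [0, 0, 0], 0.055]
    - [[0, 0, 0], [0, 0, 0], 0.057]
    - [[0, 0, 0], [0, 0, 0], 0.06]
    - [[0, 0, 0], [0, 0, 0], 0.065]
    - [[0, 0, 0], [0, 0, 0], 0.07]
    - [[0, 0, 0], [0, 0, 0], 0.075]
    - [[0, 0, 0], [0, 0, 0], 0.075]
    - [[0, 0, 0], [0, 0, 0], 0.075]

```text
time: 20.3
position: [599.4, -219.4, 148.1]
orientation: [0.639, 0.303, -0.639, 0.303]
ft_force: [0.4, -0.3, -0.8]
opening: 0.853
```

```bash
python3 st.py
```

```text
20.3 TCP [ 599.4 -219.4  148.1] rel p -38.4 u 4.5 z -16.9 yaw -129.21 open 74.2 F [ 0.4 -0.3 -0.8] Fp 0.0 Fu 0.5 M [-0.04 -0.03 -0.04] x [-0.  0. -1.]
```

Request:
step_arm:
  steps:
    - [[0, 0, 0], [0, 0, 0.005], 0.075]
    - [[0, 0, 0], [0, 0, 0.01], 0.075]
    - [[0, 0, 0], [0, 0, 0.02], 0.075]
    - [[0, 0, 0], [0, 0, 0.025], 0.075]
    - [[0, 0, 0], [0, 0, 0.03], 0.075]
    - [[0, 0, 0], [0, 0, 0.03], 0.075]
    - [[0, 0, 0], [0, 0, 0.03], 0.075]
    - [[0, 0, 0], [0, 0, 0.03], 0.075]
    - [[0, 0, 0], [0.014, 0.017, 0], 0.075]
    - [[0, 0, 0], [0.014, 0.017, 0], 0.075]
    - [[-5.29, 4.39, 0], [0.014, 0.017, 0], 0.075]
    - [[-5.29, 4.39, 0], [0.014, 0.017, 0], 0.075]
    - [[-5.29, 4.39, 0], [0, 0, 0], 0.075]
    - [[-5.29, 4.39, 0], [0, 0, 0], 0.075]
    - [[0, 0, 0], [0, 0, 0], 0.075]
    - [[0, 0, 0], [0, 0, 0], 0.075]
    - [[0, 0, 0], [0, 0, 0], 0.075]
    - [[0, 0, 0], [0, 0, 0], 0.075]

```text
time: 21.8
position: [655.0, -153.2, 330.1]
orientation: [-0.47, -0.222, 0.773, -0.365]
ft_force: [-0.4, -0.0, -0.1]
opening: 0.865
```

```bash
python3 st.py; python3 shot.py f1
```

```text
21.8 TCP [ 655.  -153.2  330.1] rel p -124.8 u 5.8 z 165.1 yaw -129.41 open 75.3 F [-0.4 -0.  -0.1] Fp 0.3 Fu -0.3 M [ 0.37 -0.4   0.03] x [-0.293 -0.354 -0.888]
21.8 [ 655.0134341  -153.23992645  330.06056849] [749.60049862 -39.06496184 436.01464723]
```

View pics/f1.png

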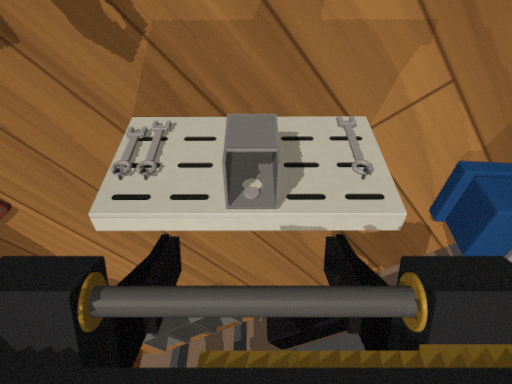

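It hangs upright on the stud: head at (252,192) above the round hole at (256,183), back flat on the panel. A last height check against the projected seated pose, then hand in.

Run:
```python
from h import *; import pickle
C=pickle.load(open("pics/f1.pkl","rb")); g=cv2.cvtColor(cv2.imread("pics/f1.png"),6)
p=np.array([-.632,-.775,0]);u=np.array([.775,-.632,0]);m=np.array([571.6,-246.3,0])
for n,q,z in[("back rim outer",0,185),("back rim if 3mm higher",0,188),("front rim outer",-62,163),("front bottom",-62,95)]: print(n,proj(C,m+4.2*u+p*q+[0,0,z]).round(1))
print(g[200:216,265].tolist(),g[145:160,250].tolist(),g[108:120,250].tolist())
r.camera("top")
print(r.state()["time"]); r.hand_in()
```

```text
back rim outer [250.8 209.8]
back rim if 3mm higher [250.8 211.9]
front rim outer [250.5 151.2]
front bottom [250.8 114.1]
[108, 104, 105, 108, 109, 105, 106, 114, 109, 163, 171, 171, 172, 194, 191, 187] [106, 103, 96, 117, 131, 130, 109, 74, 67, 70, 68, 71, 64, 70, 72] [85, 85, 84, 83, 85, 90, 112, 112, 107, 105, 108, 109]
21.9
the job is handed in; nothing more can be done
```

The pocket is hanging on the stud in the middle top slot, let go and upright. I handed the job in at about 22 s; hand-in reports no verdict.

- **Finding the stud:** the wrist camera put it about 4 mm to the panel's +y side of the slot middle. The keyhole went over the head at the first try, with no search needed.
- **Engaging:** I felt light contact with the panel face, at most about 6 N in the readings I took. It came at the depth expected for the face, 8 mm past where the head would have been felt.
- **Sliding down:** the pocket went down about 18.5 mm until the weight passed to the stud. Wrist force Fz went from −4 to +6 N, so about 10 N rested on the stud against the 17 N limit.
- **Last checks:** the wrist force dropped to zero after opening. In the last picture the head sits above the round hole. The back rim is at row 209 where a fully home pocket should show 209.8, and the front bottom edge is at 113.5 against 114.1.

Two readings disagreed slightly. The slot heights measured 166.3 mm against the given 165 mm. One blurred corner of the pocket measured 80 mm against 90 mm. I used the given heights there.

The blue, green and orange look-alikes and the tape, screwdriver, jar and brush were never gripped. I did not check them again in a picture at the end.

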